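Open the casserole and set the sprung pointer gauge

TASK

Lift the lid off the clay casserole by its knob and put it down, without dropping it, right way up in the middle of the round wooden bat, leaving the pot and the other things on the bench where they are. Then take the upright wooden handle of the gauge's sprung pointer rod and pull the rod straight out over the open pot until the ring mark on the rod has just come out of the tube; finish while still holding it there against the spring.

Things in the scene. Friction and masses are not known exactly. Their poses are not given: they have to be found in the camera images.
- gauge: Fixed pointer gauge. Origin: on the bench below the rod's line; own +x = level direction in which the rod pulls out. Plywood base 360 x 150 x 18 mm, x = -200 to +160. An aluminium post (x = -180 to -150) carries a steel tube, 28 mm diameter, along x from -210 to its mouth at x = -65, axis 135 mm above the bench. Place and yaw vary; the pot stands on the base near x = +90.
- rod (a joint): Pull-out of the sprung rod, m: 0 = fully in (at rest), grows as it is pulled along gauge +x, hard stop 0.130. At 0.090 the rear edge of the ring mark (dark ring, 21 mm diameter, 6 mm long, on the 12 mm rod, hidden in the tube before) is flush with the tube's mouth: ring just out. Spring: 3 N at rest, 8.4 N at the mark, plus 0.4 N friction; it springs back in if let go.
- rod_grip (a point): Gripping point on the axis of the rod's handle, moves with the rod; 185 mm above the bench. Handle: upright round wooden post, 17 mm diameter, from the rod (135 mm above the bench) up to a cap, 22 mm diameter, at 197 to 205 mm. Rod fully in: gauge x = -45, y = 0, that is 20 mm ahead of the tube's mouth; the tube's top is 149 mm above the bench.
- rod_tip (a point): Tip of the thin steel pointer, which runs 45 mm ahead of the handle (gauge +x) and turns down; 118 mm above the bench, 15 mm above the open pot's rim. At the mark it stands over the middle of the pot.
- tube_mouth (a point): Centre of the tube's mouth (fixed), 135 mm above the bench, where the rod comes out.
- pot: Loose pale clay casserole pot, round, 130 mm in outside diameter at the rim, 85 mm high, wall 6 mm, two small lugs opposite each other; 0.9 kg. Origin: centre of its underside, 18 mm above the bench, on the gauge's board. Rim 103 mm above the bench.
- lid: Loose round pale clay lid on the pot, about 0.3 kg. Origin: centre of the underside of its foot (106 mm diameter, 10 mm deep, inside the pot's mouth with 4 mm of play); z up. Above it a disc, 134 mm diameter, 10 to 16 mm above the origin, doming to 22, then the knob up to 58 mm. Origin is 93 mm above the bench on the pot, 12 mm on the bat.
- lid_knob (a point): Point on the axis of the lid's knob, 44 mm above the lid's origin. The knob is an upright cylinder 26 mm in diameter with a cap 30 mm in diameter from 50 to 58 mm above the lid's origin.
- bat: Fixed round flat wooden disc (bat), 170 mm in diameter, 12 mm thick, on the bench to the right of the gauge, in the nearer or the farther of two places; the stack of plates has the other. Origin: centre of its underside.
- plates: Loose stack of four small pale plates, 120 mm in diameter, 58 mm high. Origin: centre of its underside. Bystander.
- mug: Loose clay mug 76 mm in diameter, 85 mm high, beyond the work. Origin: centre of its underside. Bystander.
- bottle: Loose amber glass bottle 56 mm in diameter, 150 mm high, far right. Origin: centre of its underside. Bystander.
- brush: Loose flat brush, about 0.2 m long, lying on the bench at the far left of the gauge. Bystander.
- jar: Loose solid clay cylinder 70 mm in diameter, 70 mm high, at the right. Origin: centre of its underside. Bystander.
Not all that is in view belongs to the job. Leave any yellow look-alike of the lid alone.

How it is judged:
On the way, in this order (a step that is already met when the one before it is completed fails the run):
1. the lid is lifted clear of the pot, held by its knob (height (world z) of lid above 0.112 m and contact force between the fingers and lid above 0.5 N and distance between the grasp point and lid_knob below 0.04 m), for 0.1 s.
2. the lid lies right way up on the bat, released (horizontal distance between lid and bat below 0.04 m and height (world z) of lid between 0.006 and 0.018 m and angle between lid's own z axis and vertical below 0.1 rad and contact force between the fingers and lid below 0.1 N and linear speed of lid below 0.03 m/s), for 0.3 s.
At the end, for the whole second after the job is handed in: The rod is held still by the fingers at its handle, pulled out 90 mm within 6 mm (the ring mark's rear edge at the tube's mouth), nothing else touching it; the lid lies level on the bat, within 40 mm of its middle, released; the pot stands within 20 mm of where it was (all of step 2 and value of joint rod between 0.084 and 0.096 m and velocity of joint rod between -0.02 and 0.02 m/s and contact force between the fingers and rod above 3 N and distance between the grasp point and rod_grip below 0.045 m and contact force between rod and pot below 0.3 N and contact force between rod and lid below 0.3 N and distance of pot from where it was at the start of the episode below 0.02 m and angle between pot's own z axis and vertical below 0.1 rad); the arm keeps its last pose, push and grip.
It fails at once if the lid is dropped (falls faster than 0.6 m/s while not held) (linear speed of lid above 0.6 m/s and contact force between the fingers and lid below 0.05 N).
It fails at once if the rod is pulled out while the lid is still on the pot (value of joint rod above 0.02 m and horizontal distance between lid and pot below 0.05 m and height (world z) of lid below 0.11 m).
It fails at once if the pot is shifted more than 20 mm or tipped (distance of pot from where it was at the start of the episode above 0.02 m or angle between pot's own z axis and vertical above 0.15 rad).
It fails at once if a bystander is moved by more than 30 mm (distance of any of plates, mug, bottle, brush, jar from where it was at the start of the episode above 0.03 m).
It also fails if it takes over 54 s, if anything falls off the work surface, if the arm or the gripper's body presses on something with over 40 N, if the wrist force passes 120 N, or if a joint passes its speed limit or range.

ROBOT

A 6-joint arm with a two-finger parallel gripper is mounted at the origin on the work surface. World frame = base frame: x ahead of the robot, y to its left, z up, the work surface at z = 0. Lengths are in m, angles in rad, forces in N, time in s.
With the tool pointing down it reaches from about 0.3 to 0.775 m from the base axis. Payload 14.6 kg.
Tool frame: the origin (TCP) lies on the front face of the gripper's body, between the roots of the fingers; the fingertips stand 97 mm ahead of it and the grasp point (between the pads) lies 78 mm ahead of it; z points along the fingers, x is the direction in which the jaws open and shut, and the axes are right-handed (so a half turn about z gives the same grasp; the last joint's range is limited). The gripper opens to 94 mm and grips with 3 to 60 N. Pads are 16 mm wide; open, the fingers measure 119 mm over their backs; the gripper's body (75 mm by 177 mm) begins 78 mm behind the grasp point.
Start: joints at [-1.268, 0.3, 1.521, -0, 1.321, -0.067], TCP at [0.199, -0.513, 0.303] pointing down, gripper open.
Joint ranges: [-3.03, 3.03], [-0.79, 2.21], [0.23, 2.52], [-1.04, 4.18], [0, 3.07], [-2.55, 2.55]. Speed limits (rad/s): [2.22, 2.22, 2.57, 3.14, 3.14, 3.14].

INTERFACE

Orientations are given as [roll, pitch, yaw] about the fixed x, y, z axes, in that order (R = Rz(yaw) Ry(pitch) Rx(roll)).
In Python, from station import sensors, camera, ctrl gives the robot as it stands.
- The arm moves only by the tool move_arm, never from a script. Its argument "rows" is text: rows parted by semicolons, each of 6 numbers parted by spaces: the shift along the tool's x, y, z in mm, then the turn, a rotation vector about the tool's x, y, z in rad. In form: x y z wx wy wz; .... A call has 1 to 20 rows; each row shifts and turns the pose as measured when the row begins, along the tool's axes as they then stand; what a row does not reach is not made up. A row lasts 1/8 s, in which the tool goes at most 62.5 mm and 10.7 degrees, less where a joint would pass 70% of its speed; a pose out of reach is approached as far as the arm can. A call with a gripper value outside its range is refused whole. "grip" is the opening, from -1 (shut) to 1 (fully open), set as the call begins (left out, the last holds). The fingers move at their own pace and stop on an object; "newtons" is the grip in N (left out, the last holds). Time passes only in rows, so rows that do not move let the fingers close. It gives the time, the measured TCP pose, the force and the opening at its end, in the units of the state.
- sensors.get_obs(): the state, without advancing time (a new reading comes with each control period).
- camera(name): name is "scene" or "top"; returns a dict with "color" (480x640x3 uint8, blue, green, red), "z_map" (480x640 float32, m along the optical axis (not along the pixel's ray), 0 where there is no reading), "mtx" (3x3 intrinsics, pixels), "distortion" ([k1, k2, p1, p2, k3] as OpenCV has them; the pictures are not rectified), "position" and "attitude" of the camera in the world. Camera axes: x right, y down, z forward; pixel columns grow to the right and rows downward; lengths in m; the calibration is good to about 2 mm. A picture is of the moment at which its call begins.
- ctrl.hand_in(): hands the job in, once; it reports no verdict.
The state is a dict: "time_s": time; "qpos": joint angles; "joint_vel": joint speeds; "tau": joint torques, N m; "ee_pos": TCP position; "eef_rot": TCP orientation; "force": force on the tool from outside, world axes, zero at the start; "moment": the same for the moment, N m; "grip_width": finger opening in m.
Only numpy, scipy, OpenCV 4.12 (cv2) and the standard library are available. Lean on these libraries where they do the work, as an engineer would, in place of code of your own. Each camera call takes 0.05 s, during which the arm holds its last target.

## Working session

There is one attempt and no reset: what is moved stays moved. The work goes in short steps, Python scripts to look and compute and a tool call to move; the robot and the scene stay as the last step left them, time stands still between calls to the robot, and variables do not carry over. Pictures are saved under pics/ and viewed, and the job is handed in when it is done.

Besides the shell and the picture viewer there is one more tool, called after ">>>" as name(argument=value, ...), one argument or row to a line, values as JSON. move_arm: Moves the arm, as the interface text tells. Its arguments: {"type":"object","properties":{"rows":{"type":"string"},"grip":{"type":"number"},"newtons":{"type":"number"}},"required":["rows"]}

```bash
ls; mkdir -p pics
python3 - <<'E'
from station import sensors,camera,ctrl
import cv2
print(sensors.get_obs())
for n in("scene","top"):
    c=camera(n); cv2.imwrite(f"pics/{n}0.png",c["color"]); print(n,c["mtx"],c["distortion"],c["position"],c["attitude"])
E
```

```text
pics
{'time_s': 0.0, 'qpos': array([-1.26759669e+00,  3.00467030e-01,  1.52161230e+00,  7.24167255e-06,
        1.32070463e+00, -6.66389236e-02]), 'joint_vel': array([ 0.0001796 ,  0.00063657, -0.00024057,  0.0002761 , -0.00073693,
       -0.00018342]), 'tau': array([ 2.07785175e-03, -5.31804764e+01, -3.52732122e+01,  7.09599629e-02,
        2.44526449e-02, -9.20318575e-05]), 'ee_pos': array([ 0.19873571, -0.51266567,  0.30207529]), 'eef_rot': array([-3.14150633e+00,  1.18818943e-03, -1.20095951e+00]), 'force': array([ 0.37846228, -0.15244783, -0.21141429]), 'moment': array([-0.04100557,  0.01687824,  0.00878648]), 'grip_width': 0.09412139230367768}
scene [[517.02182107   0.         326.49161623]
 [  0.         517.02182107 249.98481997]
 [  0.           0.           1.        ]] [-0.0516088  0.         0.         0.         0.       ] [ 1.45467417 -0.25430503  1.04573554] [-2.32395342 -0.00935596  1.3380392 ]
top [[496.40798115   0.         313.7169631 ]
 [  0.         496.40798115 249.80269758]
 [  0.           0.           1.        ]] [-0.10738965  0.          0.          0.          0.        ] [0.41930329 0.00355559 1.54020391] [-3.07542964 -0.0105644  -1.59686133]
```

View pics/scene0.png

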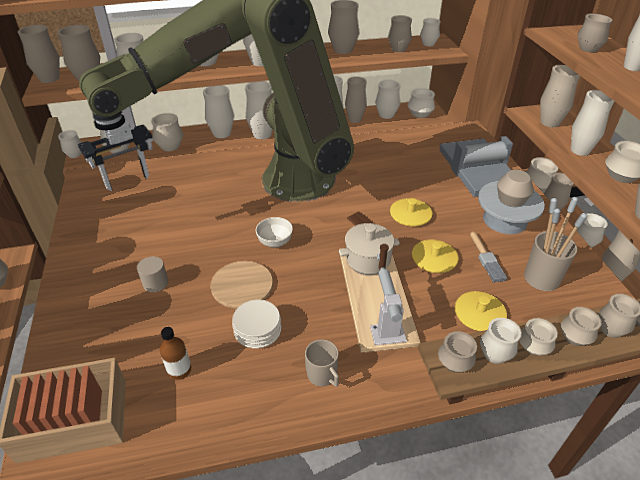

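View pics/top0.png

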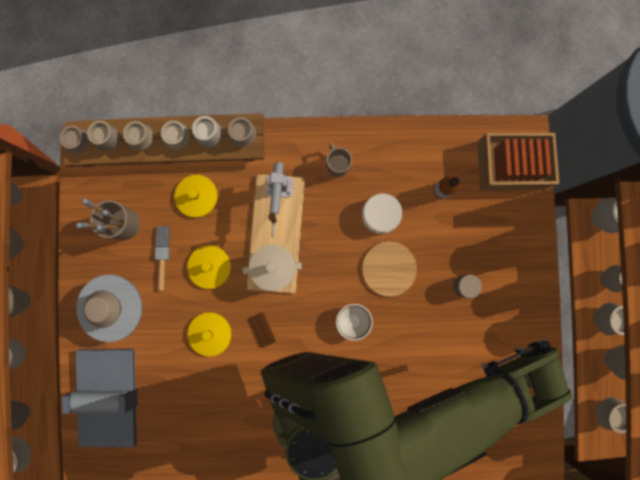

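The pale lid on the pot is at top (272,267), scene (370,243). Three things could be taken for it: the yellow lids at top (196,195), (208,268) and (209,334). The plates at top (382,213) are also round and pale. By the description it is the pale lid on the gauge board. The bat is at top (389,268). Next I'll take a close crop.

```bash
cat > h.py <<'E'
import numpy as np,cv2
from scipy.spatial.transform import Rotation as Ro
def R(c): return Ro.from_euler('xyz',c["attitude"]).as_matrix()
def ray(c,uv):
    p=cv2.undistortPoints(np.array([[uv]],float),c["mtx"],c["distortion"])[0,0]
    return R(c)@np.array([p[0],p[1],1.])
def onz(c,uv,z):
    d=ray(c,uv);o=np.array(c["position"]);return o+d*(z-o[2])/d[2]
def zpt(c,uv):
    u,v=map(int,uv);return np.array(c["position"])+ray(c,uv)*c["z_map"][v,u]
def cloud(c):
    v,u=np.mgrid[0:480,0:640]
    p=cv2.undistortPoints(np.stack([u.ravel(),v.ravel()],1).astype(float)[:,None],c["mtx"],c["distortion"])[:,0]
    z=c["z_map"].ravel()
    P=(np.c_[p,np.ones(len(p))]*z[:,None])@R(c).T+c["position"]
    P[z==0]=np.nan
    return P.reshape(480,640,3)
def proj(c,P):
    Rm=R(c);q=Rm.T@(np.array(P)-c["position"])
    return cv2.projectPoints(q[None],np.zeros(3),np.zeros(3),c["mtx"],c["distortion"])[0][0,0]
E
python3 - <<'E'
from station import camera
from h import *
import pickle
t=camera("top");s=camera("scene");pickle.dump((t,s),open("c0.pkl","wb"))
a=cv2.resize(t["color"][150:310,230:430],None,fx=4,fy=4,interpolation=cv2.INTER_CUBIC)[:600]
b=cv2.resize(s["color"][210:360,310:460],None,fx=4,fy=4,interpolation=cv2.INTER_CUBIC)
cv2.imwrite("pics/ct.png",a);cv2.imwrite("pics/cs.png",b)
for n,uv in dict(lid=(285,275),bat=(389,268),plates=(382,213),bench=(330,270),board=(275,285)).items():print(n,zpt(t,uv))
for n,uv in dict(bat=(241,284),knob=(371,232)).items():print(n,zpt(s,uv))
E
```

```text
lid [0.44307612 0.07045459 0.11096727]
bat [ 0.45788479 -0.24657129  0.01091622]
plates [ 0.62421567 -0.22484893  0.05053731]
bench [ 0.45661645 -0.06386945  0.00867255]
board [0.41508872 0.09985523 0.11083343]
bat [ 0.46596156 -0.24953399  0.01352583]
knob [0.48058278 0.10640549 0.1455666 ]
```

View pics/ct.png

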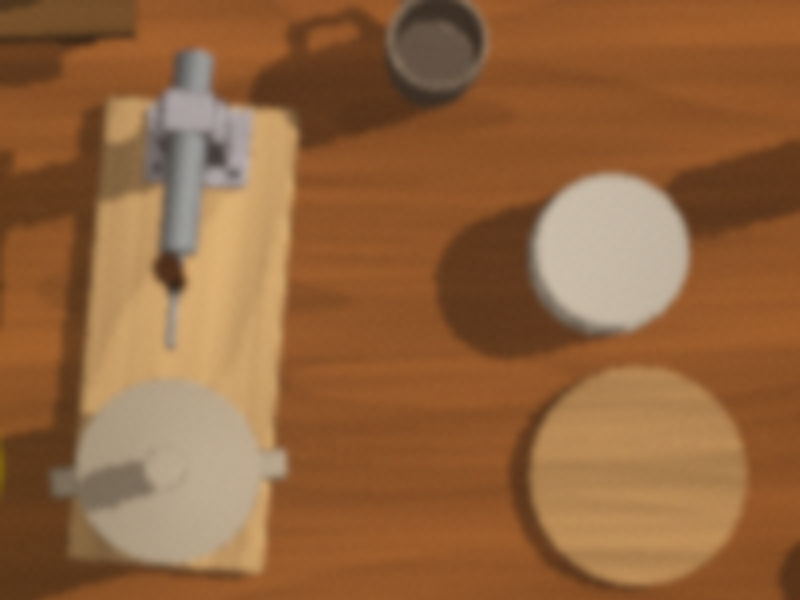

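View pics/cs.png

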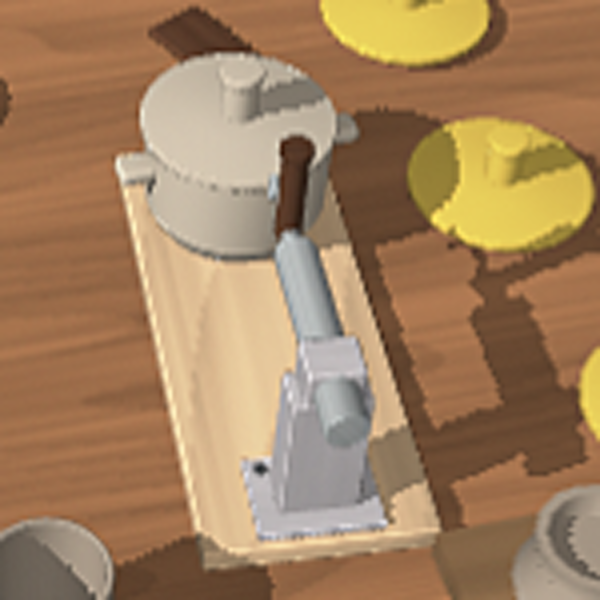

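The crops show the pale lid seated on the pot, with its knob at crop (165,468) and its disc centred at (168,470). The handle is at (171,268) next to the tube mouth at (180,252), and the bat is at (637,476).

Run:
```python
from h import *
import pickle
t,s=pickle.load(open("c0.pkl","rb"))
def cm(c,roi,cond,z,name):
    u0,v0,u1,v1=roi;im=c["color"][v0:v1,u0:u1];hsv=cv2.cvtColor(im,cv2.COLOR_BGR2HSV)
    m=cond(hsv).astype(np.uint8)*255
    m=cv2.morphologyEx(m,cv2.MORPH_OPEN,np.ones((3,3)))
    k=max(cv2.findContours(m,0,1)[0],key=cv2.contourArea)
    k=cv2.convexHull(k)
    W=np.array([onz(c,p[0]+[u0,v0],z)[:2] for p in k])
    A=np.c_[2*W,np.ones(len(W))];x=np.linalg.lstsq(A,(W**2).sum(1),rcond=None)[0]
    r=np.sqrt(x[2]+x[0]**2+x[1]**2);res=np.abs(np.hypot(*(W-x[:2]).T)-r).max()
    print(name,"circ",x[:2],"r",r,"res",res);return k+[u0,v0],W
print("hsv",[cv2.cvtColor(t["color"],cv2.COLOR_BGR2HSV)[v,u] for u,v in((285,275),(389,268),(330,270),(272,225),(340,268),(262,270))])
cm(t,(350,230,430,305),lambda h:(h[...,2]>140)&(h[...,1]<170),.012,"bat top")
cm(s,(200,250,285,315),lambda h:(h[...,2]>140)&(h[...,1]<150),.012,"bat scene")
cm(t,(245,243,305,295),lambda h:(h[...,1]<75),.107,"lid top")
k,W=cm(t,(240,160,315,300),lambda h:(h[...,2]>140)&(h[...,1]<150),.018,"board top")
print(cv2.minAreaRect(W.astype(np.float32)*1000))
# knob / handle from crops
f=lambda x,y,ox,oy:((x+.5)/4-.5+ox,(y+.5)/4-.5+oy)
print("knobtop t",onz(t,f(166,467,230,150),.151)," s",onz(s,f(242,74,310,210),.151))
print("tube rear t",onz(t,f(194,55,230,150),.140),"mouth",onz(t,f(180,250,230,150),.140))
print("tube mouth s top",onz(s,f(290,236,310,210),.149),"rear top",onz(s,f(342,385,310,210),.149))
print("cap t",onz(t,f(170,267,230,150),.205),"cap s",onz(s,f(296,146,310,210),.205))
print("tip t",onz(t,f(170,346,230,150),.13))
a=cv2.resize(t["color"][150:240,250:300],None,fx=10,fy=10,interpolation=cv2.INTER_CUBIC)[150:750]
b=cv2.resize(s["color"][220:300,350:420],None,fx=7,fy=7,interpolation=cv2.INTER_CUBIC)
cv2.imwrite("pics/ct2.png",a);cv2.imwrite("pics/cs2.png",b)
```

```text
hsv [array([ 18,  60, 188], dtype=uint8), array([ 15, 137, 169], dtype=uint8), array([ 12, 183, 141], dtype=uint8), array([ 16,  79, 164], dtype=uint8), array([ 13, 184, 140], dtype=uint8), array([ 18,  66, 123], dtype=uint8)]
bat top circ [ 0.45709654 -0.24841475] r 0.08547437240196103 res 0.0012676944049619526
bat scene circ [ 0.43761287 -0.2504347 ] r 0.1643180917515076 res 0.010021653137733316
lid top circ [0.4669591  0.10532113] r 0.06858195854712461 res 0.013010395316283077
board top circ [0.57796828 0.04957471] r 0.17564712597200796 res 0.056932384309170025
((595.6188354492188, 97.4661865234375), (160.08082580566406, 403.8515319824219), 86.5463638305664)
knobtop t [0.4675007  0.10686348 0.151     ]  s [0.47096865 0.10652281 0.151     ]
tube rear t [0.76267372 0.08195735 0.14      ] mouth [0.62178811 0.09464557 0.14      ]
tube mouth s top [0.62083299 0.09190463 0.149     ] rear top [0.74178485 0.08418432 0.149     ]
cap t [0.60095617 0.09741902 0.205     ] cap s [0.60099138 0.09718734 0.205     ]
tip t [0.55442187 0.10380773 0.13      ]
```

View pics/ct2.png

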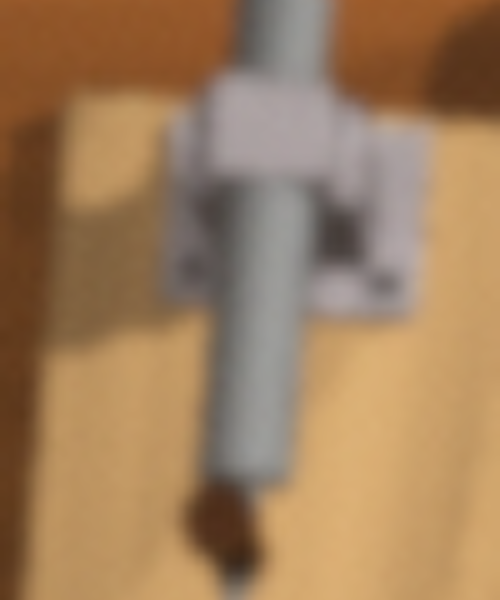

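View pics/cs2.png

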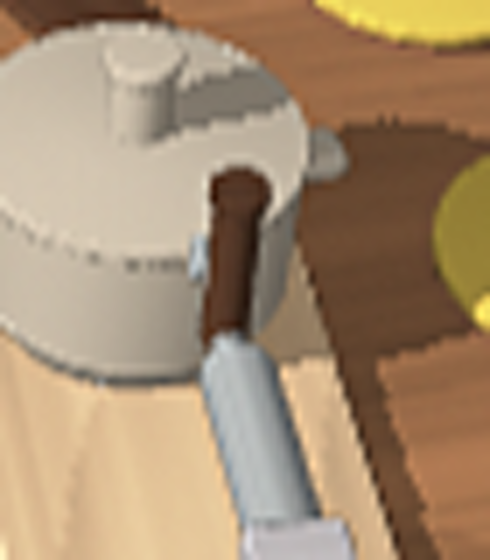

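>>> move_arm(
  rows="0 0 -6 0 0 -0.16;0 0 -6 0 0 -0.16;0 0 -6 0 0 -0.16;0 0 -6 0 0 -0.16;0 0 -6 0 0 -0.16;0 0 -6 0 0 -0.16;0 0 -6 0 0 -0.16;0 0 0 0 0 0",
  grip=1,
  newtons=30,
)

```text
time_s: 1.2
ee_pos: [0.1987, -0.5125, 0.344]
eef_rot: [-3.138, 0.001, -0.046]
force: [0.1, -0.1, 0.0]
grip_width: 0.0937
```

```bash
cat > d.py <<'E'
import sys
from h import *
from station import sensors
def delta(x,y,z,yaw=None):
    o=sensors.get_obs();r=Ro.from_euler('xyz',o["eef_rot"])
    d=r.inv().apply(np.array([x,y,z+.078])-o["ee_pos"])*1000  # target = grasp point
    print("t",o["time_s"],"ee",np.round(o["ee_pos"],4),"rot",np.round(o["eef_rot"],4),"F",np.round(o["force"],2),"w",round(o["grip_width"],4),"\n tool delta mm",np.round(d,1))
    if yaw is not None:
        print(" turn",np.round((r.inv()*Ro.from_euler('xyz',[np.pi,0,yaw])).as_rotvec(),3))
delta(*map(float,sys.argv[1:]))
E
python3 d.py .469 .1067 .265 -.088
```

```text
t 1.2 ee [ 0.1987 -0.5125  0.344 ] rot [-3.1379e+00  1.3000e-03 -4.6400e-02] F [ 0.09 -0.05  0.01] w 0.0937 
 tool delta mm [ 241.3 -631.     3.1]
 turn [-0.004  0.001  0.042]
```

>>> move_arm(
  rows="15 -39 0 0 0 0.01;15 -39 0 0 0 0.01;15 -39 0 0 0 0.01;15 -39 0 0 0 0.01;15 -39 0 0 0 0;15 -39 0 0 0 0;15 -39 0 0 0 0;15 -39 0 0 0 0;15 -39 0 0 0 0;15 -39 0 0 0 0;15 -39 0 0 0 0;15 -39 0 0 0 0;15 -39 0 0 0 0;15 -39 0 0 0 0;15 -39 0 0 0 0;8 -20 0 0 0 0;0 0 0 0 0 0",
)

```text
time_s: 3.32
ee_pos: [0.5061, 0.0815, 0.3405]
eef_rot: [-3.136, 0.006, -0.166]
force: [-1.4, -0.6, 0.9]
grip_width: 0.094
```

```bash
python3 d.py .469 .1067 .139 -.088
python3 - <<'E'
from station import camera
from h import *
s=camera("scene");t=camera("top")
b=cv2.resize(s["color"][150:300,310:460],None,fx=4,fy=4,interpolation=cv2.INTER_CUBIC)
cv2.imwrite("pics/s1.png",b)
E
```

```text
t 3.325 ee [0.5061 0.0815 0.3405] rot [-3.1358  0.0062 -0.1655] F [-1.35 -0.6   0.88] w 0.094 
 tool delta mm [-40.  -18.  123.9]
 turn [-0.006  0.006 -0.078]
```

View pics/s1.png

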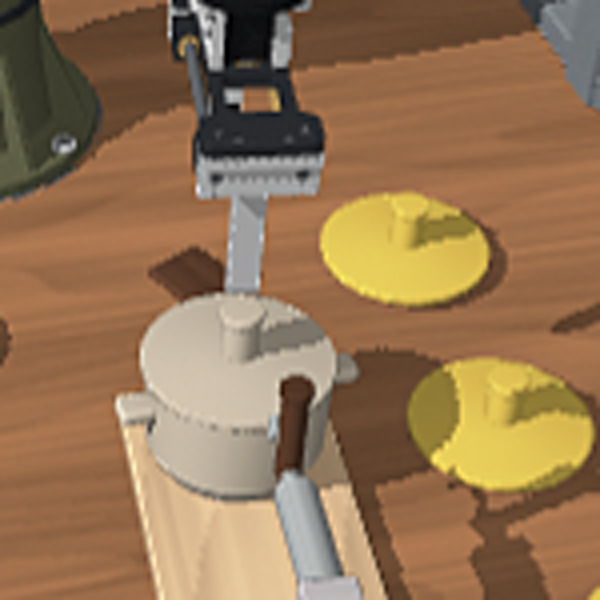

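The open gripper hangs above the pot, with the knob at crop (243,318) below it. Next I'll fix the alignment and come down part-way.

>>> move_arm(
  rows="-10 -5 0 0 0 -0.02;-10 -5 0 0 0 -0.02;-10 -4 10 0 0 -0.02;-8 -4 15 0 0 -0.02;0 0 20 0 0 0;0 0 15 0 0 0;0 0 0 0 0 0",
)

```text
time_s: 4.3
ee_pos: [0.4651, 0.1034, 0.2811]
eef_rot: [-3.135, 0.002, -0.084]
force: [0.5, -0.3, -0.0]
grip_width: 0.0939
```

```bash
python3 d.py .469 .1067 .139 -.088
python3 - <<'E'
from station import camera
from h import *
s=camera("scene");t=camera("top")
b=cv2.resize(s["color"][170:290,310:430],None,fx=5,fy=5,interpolation=cv2.INTER_CUBIC)
cv2.imwrite("pics/s2.png",b)
a=cv2.resize(t["color"][190:310,220:340],None,fx=5,fy=5,interpolation=cv2.INTER_CUBIC)
cv2.imwrite("pics/t2.png",a)
E
```

```text
t 4.3 ee [0.4651 0.1034 0.2811] rot [-3.1347e+00  2.1000e-03 -8.3900e-02] F [ 0.49 -0.27 -0.01] w 0.0939 
 tool delta mm [ 3.7 -3.2 64.1]
 turn [-0.007  0.002  0.004]
```

View pics/s2.png

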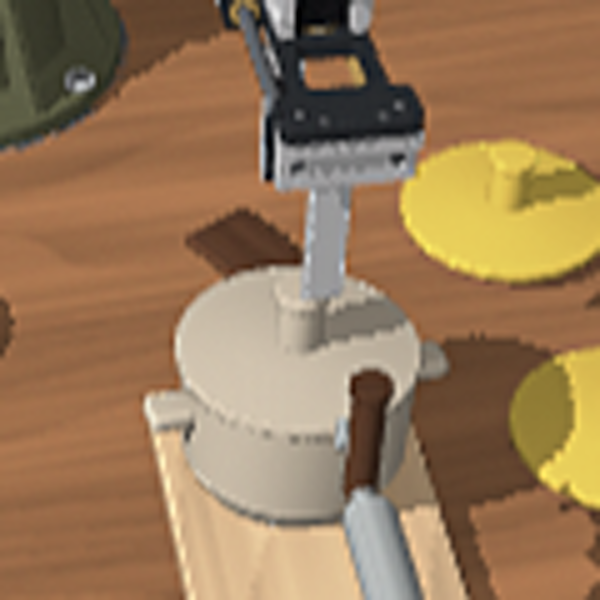

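View pics/t2.png

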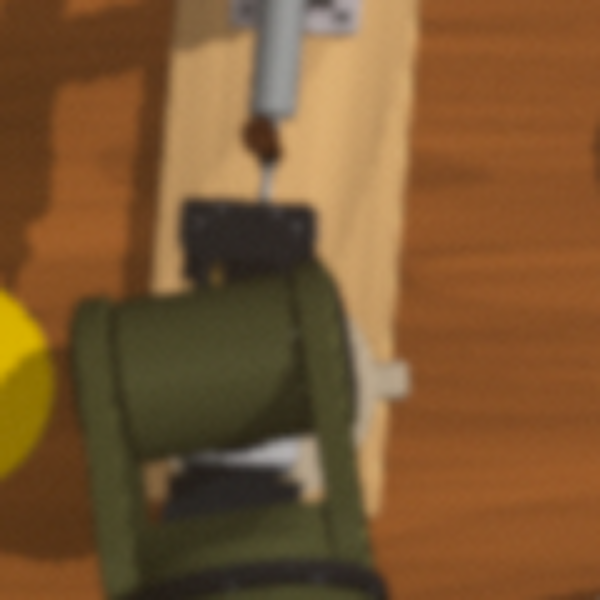

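The far finger shows at crop (325,240) in the scene view, in line with the knob at (300,310). Next is the descent.

>>> move_arm(
  rows="2 -2 10 -0.003 0 0;2 -1 12 -0.003 0 0;0 0 12 0 0 0;0 0 12 0 0 0;0 0 8 0 0 0;0 0 5 0 0 0;0 0 0 0 0 0",
)

```text
time_s: 5.28
ee_pos: [0.4704, 0.1064, 0.2194]
eef_rot: [-3.141, -0.0, -0.084]
force: [0.6, 0.4, -0.6]
grip_width: 0.0944
```

```bash
python3 d.py .469 .1067 .139 -.088
python3 - <<'E'
from station import camera
from h import *
s=camera("scene")
b=cv2.resize(s["color"][170:290,310:430],None,fx=5,fy=5,interpolation=cv2.INTER_CUBIC)
cv2.imwrite("pics/s3.png",b)
E
```

```text
t 5.275 ee [0.4704 0.1064 0.2194] rot [-3.1406e+00 -1.0000e-04 -8.4200e-02] F [ 0.57  0.44 -0.63] w 0.0944 
 tool delta mm [-1.4 -0.2  2.4]
 turn [-0.001 -0.     0.004]
```

View pics/s3.png

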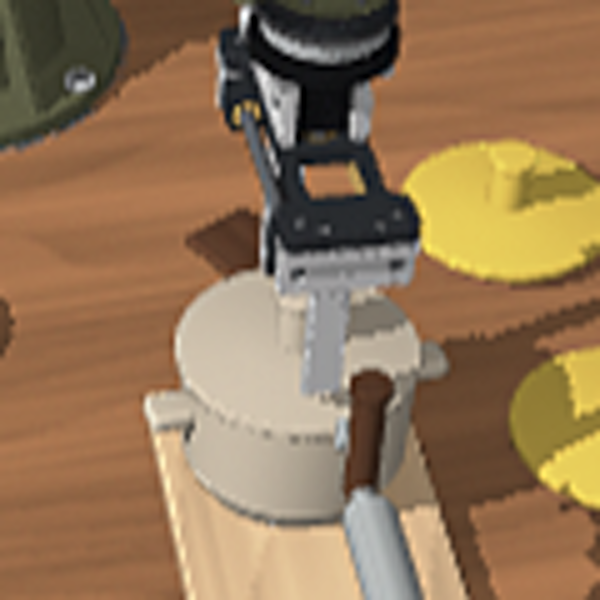

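The finger stands just above the lid's rim at crop (322,390), on the knob's axis line, so I can close.

>>> move_arm(
  rows="-1 0 2 0 0 0;0 0 0 0 0 0;0 0 0 0 0 0;0 0 0 0 0 0;0 0 0 0 0 0;0 0 0 0 0 0;0 0 0 0 0 0;0 0 0 0 0 0",
  grip=-1,
  newtons=30,
)

```text
time_s: 6.32
ee_pos: [0.4696, 0.1065, 0.2185]
eef_rot: [-3.14, -0.002, -0.084]
force: [-0.8, -0.1, 0.4]
grip_width: 0.0292
```

>>> move_arm(
  rows="0 0 0 0 0 0;0 0 0 0 0 0;0 0 -4 0 0 0;0 0 -4 0 0 0;0 0 -5 0 0 0;0 0 -6 0 0 0;0 0 -6 0 0 0;0 0 -6 0 0 0;0 0 -6 0 0 0;0 0 0 0 0 0",
)

```text
time_s: 7.58
ee_pos: [0.4694, 0.1064, 0.2581]
eef_rot: [-3.14, -0.002, -0.084]
force: [-0.6, -0.5, -2.0]
grip_width: 0.0289
```

```bash
python3 d.py .457 -.2482 .25 -.088
python3 - <<'E'
from station import camera
from h import *
s=camera("scene")
b=cv2.resize(s["color"][150:290,300:440],None,fx=4,fy=4,interpolation=cv2.INTER_CUBIC)
cv2.imwrite("pics/s4.png",b)
E
```

```text
t 7.575 ee [0.4694 0.1064 0.2581] rot [-3.1403e+00 -1.7000e-03 -8.4200e-02] F [-0.61 -0.55 -1.97] w 0.0289 
 tool delta mm [ 17.5 354.3 -70.4]
 turn [-0.001 -0.002  0.004]
```

View pics/s4.png

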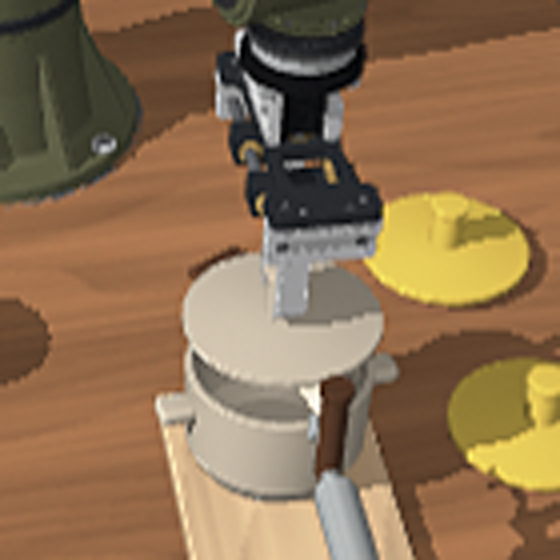

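The lid is level and held at crop (285,315), and the pot stayed put. Carry it to the bat.

>>> move_arm(
  rows="0 0 -8 0 0 0;0 5 -10 0 0 0;0 12 -10 0 0 0;1 20 -5 0 0 0;1 24 0 0 0 0;1 24 0 0 0 0;1 24 0 0 0 0;1 24 0 0 0 0;1 24 0 0 0 0;1 24 0 0 0 0;1 24 0 0 0 0;1 24 0 0 0 0;1 24 0 0 0 0;1 24 0 0 0 0;1 20 0 0 0 0;1 18 0 0 0 0;1 12 0 0 0 0;1 6 0 0 0 0;0 0 0 0 0 0",
)

```text
time_s: 10.0
ee_pos: [0.4511, -0.2474, 0.302]
eef_rot: [3.14, -0.008, -0.088]
force: [0.5, -0.5, -4.3]
grip_width: 0.0289
```

```bash
python3 d.py .457 -.2482 .0595 -.088
python3 - <<'E'
from station import camera
from h import *
s=camera("scene")
b=cv2.resize(s["color"][150:350,170:370],None,fx=3,fy=3,interpolation=cv2.INTER_CUBIC)
cv2.imwrite("pics/s5.png",b)
E
```

```text
t 10.0 ee [ 0.4511 -0.2474  0.302 ] rot [ 3.1403 -0.0082 -0.0883] F [ 0.5  -0.49 -4.28] w 0.0289 
 tool delta mm [  4.6   0.  164.5]
 turn [ 0.001 -0.008 -0.   ]
```

View pics/s5.png

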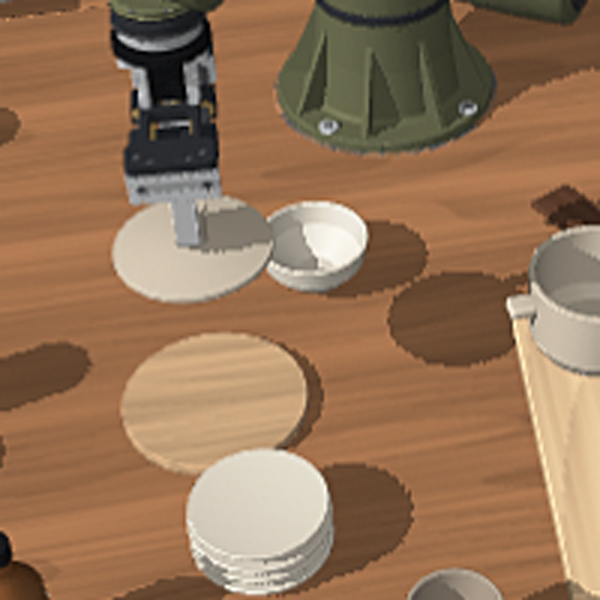

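The lid, at crop (190,248), is still level and above the bat at (215,400). Lower it.

>>> move_arm(
  rows="2 0 8 0 -0.004 0;2 0 14 0 -0.004 0;0 0 18 0 0 0;0 0 18 0 0 0;0 0 18 0 0 0;0 0 18 0 0 0;0 0 18 0 0 0;0 0 14 0 0 0;0 0 10 0 0 0;0 0 5 0 0 0;0 0 0 0 0 0",
)

```text
time_s: 11.42
ee_pos: [0.4553, -0.2441, 0.1492]
eef_rot: [-3.14, 0.006, -0.084]
force: [0.9, 0.6, -2.8]
grip_width: 0.029
```

```bash
python3 d.py .457 -.2482 .0595 -.088
```

```text
t 11.425 ee [ 0.4553 -0.2441  0.1492] rot [-3.1402  0.0059 -0.0838] F [ 0.87  0.59 -2.79] w 0.029 
 tool delta mm [ 2.1  4.  11.7]
 turn [-0.001  0.006  0.004]
```

>>> move_arm(
  rows="2 3 2 0 0.003 0.002;0 1 3 0 0.002 0.002;0 0 2 0 0 0;0 0 2 0 0 0;0 0 1 0 0 0;0 0 1 0 0 0;0 0 0 0 0 0",
)

```text
time_s: 12.3
ee_pos: [0.4575, -0.2489, 0.1387]
eef_rot: [-3.141, -0.001, -0.088]
force: [0.2, 0.2, -2.5]
grip_width: 0.029
```

```bash
python3 d.py .457 -.2482 .0595 -.088
```

```text
t 12.3 ee [ 0.4575 -0.2489  0.1387] rot [-3.1413e+00 -1.5000e-03 -8.8200e-02] F [ 0.25  0.23 -2.52] w 0.029 
 tool delta mm [-0.6 -0.6  1.2]
 turn [-0.    -0.001 -0.   ]
```

>>> move_arm(
  rows="0 0 1 0 0 0;0 0 1 0 0 0;0 0 1 0 0 0;0 0 0 0 0 0",
)

```text
time_s: 12.8
ee_pos: [0.4577, -0.2489, 0.1376]
eef_rot: [3.141, -0.002, -0.088]
force: [-1.1, -0.1, -2.6]
grip_width: 0.0287
```

>>> move_arm(
  rows="0 0 1.5 0 0 0;0 0 1.5 0 0 0;0 0 0 0 0 0",
)

```text
time_s: 13.18
ee_pos: [0.4578, -0.2491, 0.1376]
eef_rot: [3.141, -0.003, -0.088]
force: [0.7, 1.0, -3.1]
grip_width: 0.0289
```

```bash
python3 d.py .457 -.2482 .0595 -.088;python3 - <<'E'
from station import camera
from h import *
s=camera("scene")
b=cv2.resize(s["color"][220:320,190:310],None,fx=6,fy=6,interpolation=cv2.INTER_CUBIC)
cv2.imwrite("pics/s6.png",b)
E
```

```text
t 13.175 ee [ 0.4578 -0.2491  0.1376] rot [ 3.1407e+00 -2.9000e-03 -8.7800e-02] F [ 0.69  0.98 -3.07] w 0.0289 
 tool delta mm [-0.9 -0.8  0.1]
 turn [ 0.001 -0.003  0.   ]
```

View pics/s6.png

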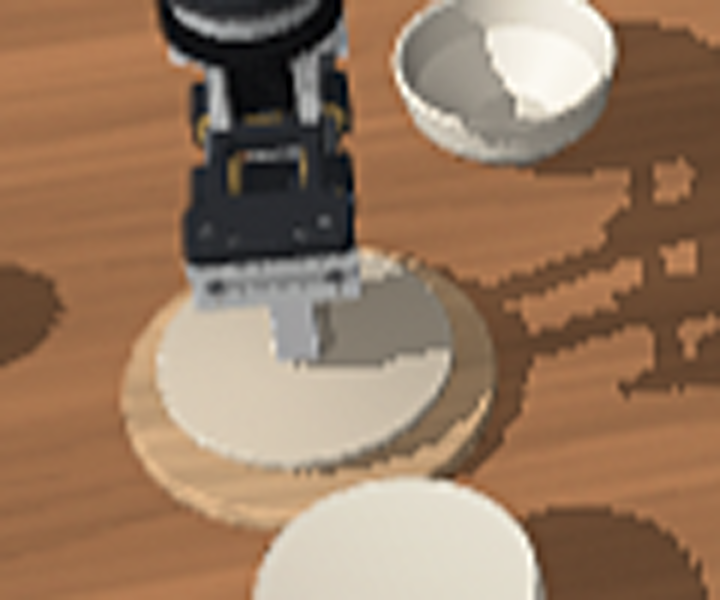

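The lid sits on the bat at crop (305,370), and its descent stopped at the expected height. Release with a partial opening and rise.

>>> move_arm(
  rows="0 0 0 0 0 0;0 0 0 0 0 0;0 0 0 0 0 0;0 0 0 0 0 0;0 0 0 0 0 0;0 0 0 0 0 0;0 0 -4 0 0 0;0 0 -8 0 0 0;0 0 -15 0 0 0;0 0 -20 0 0 0;0 0 -20 0 0 0;0 0 -20 0 0 0;0 0 -20 0 0 0;0 0 -20 0 0 0;0 0 -20 0 0 0;0 0 -20 0 0 0;0 0 0 0 0 0",
  grip=0.3,
)

```text
time_s: 15.35
ee_pos: [0.4568, -0.2485, 0.3198]
eef_rot: [3.137, -0.011, -0.088]
force: [-0.4, -0.2, -0.0]
grip_width: 0.061
```

```bash
python3 d.py .601 .0974 .24 -.088;python3 - <<'E'
from station import camera
from h import *
s=camera("scene");t=camera("top")
cv2.imwrite("pics/s7.png",s["color"]);cv2.imwrite("pics/t7.png",t["color"])
E
```

```text
t 15.35 ee [ 0.4568 -0.2485  0.3198] rot [ 3.1366 -0.0109 -0.0879] F [-0.36 -0.23 -0.02] w 0.061 
 tool delta mm [ 113.2 -357.3    1.3]
 turn [ 0.005 -0.011  0.   ]
```

View pics/s7.png

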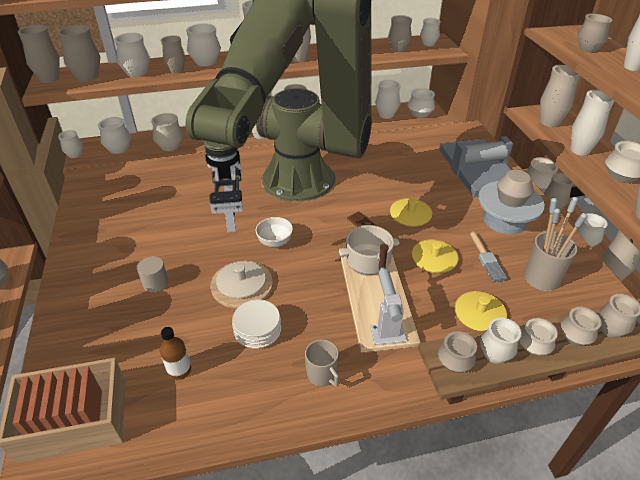

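The lid rests on the bat at (241,278), the pot is open at (370,248), and nothing else has moved. Now to the handle.

>>> move_arm(
  rows="0 -6 -10 0 -0.005 0;4 -14 -10 0 -0.005 0;7 -22 -4 0 0 0;7 -22 0 0 0 0;7 -22 0 0 0 0;7 -22 0 0 0 0;7 -22 0 0 0 0;7 -22 0 0 0 0;7 -22 0 0 0 0;7 -22 0 0 0 0;7 -22 0 0 0 0;7 -22 0 0 0 0;7 -22 0 0 0 0;7 -22 0 0 0 0;7 -22 0 0 0 0;7 -22 0 0 0 0;7 -18 0 0 0 0;4 -8 0 0 0 0;0 0 0 0 0 0",
)

```text
time_s: 17.82
ee_pos: [0.6031, 0.1231, 0.3463]
eef_rot: [3.139, 0.009, -0.08]
force: [0.3, -0.2, -0.3]
grip_width: 0.0613
```

```bash
python3 d.py .601 .0974 .24 -.088
```

```text
t 17.825 ee [0.6031 0.1231 0.3463] rot [ 3.1387  0.0085 -0.0803] F [ 0.27 -0.16 -0.32] w 0.0613 
 tool delta mm [ 0.2 25.7 28.4]
 turn [0.003 0.009 0.008]
```

>>> move_arm(
  rows="0 10 5 0.001 0.004 0.004;0 10 10 0.001 0.004 0.004;0 5 10 0 0 0;0 1 3 0 0 0;0 0 0 0 0 0",
)

```text
time_s: 18.45
ee_pos: [0.6, 0.0932, 0.3161]
eef_rot: [3.14, 0.001, -0.091]
force: [0.8, 0.5, -0.3]
grip_width: 0.0609
```

```bash
python3 d.py .601 .0974 .180 -.088;python3 - <<'E'
from station import camera
from h import *
s=camera("scene")
b=cv2.resize(s["color"][170:320,320:470],None,fx=4,fy=4,interpolation=cv2.INTER_CUBIC)
cv2.imwrite("pics/s8.png",b)
E
```

```text
t 18.45 ee [0.6    0.0932 0.3161] rot [ 3.1404e+00  9.0000e-04 -9.1500e-02] F [ 0.82  0.55 -0.33] w 0.0609 
 tool delta mm [ 0.7 -4.4 58.1]
 turn [ 0.001  0.001 -0.003]
```

View pics/s8.png

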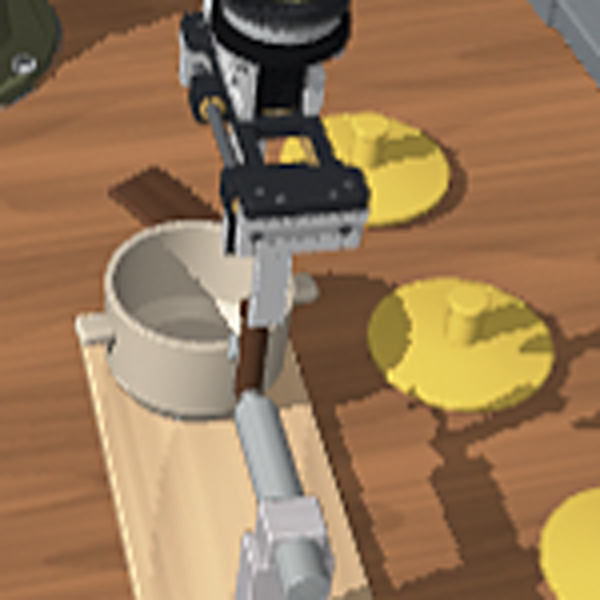

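The fingers at crop (268,285) are in line with the handle at (254,345). Apply the small correction and lower.

>>> move_arm(
  rows="1 -4 0 0 0 0;0 0 4 0 0 0;0 0 10 0 0 0;0 0 12 0 0 0;0 0 12 0 0 0;0 0 10 0 0 0;0 0 6 0 0 0;0 0 3 0 0 0;0 0 0 0 0 0",
)

```text
time_s: 19.62
ee_pos: [0.6014, 0.098, 0.2549]
eef_rot: [3.14, 0.001, -0.091]
force: [-0.2, -0.9, -0.4]
grip_width: 0.061
```

```bash
python3 d.py .601 .0974 .180 -.088;python3 - <<'E'
from station import camera
from h import *
s=camera("scene")
b=cv2.resize(s["color"][200:300,330:430],None,fx=6,fy=6,interpolation=cv2.INTER_CUBIC)
cv2.imwrite("pics/s9.png",b)
E
```

```text
t 19.625 ee [0.6014 0.098  0.2549] rot [ 3.1403e+00  1.2000e-03 -9.0500e-02] F [-0.23 -0.87 -0.42] w 0.061 
 tool delta mm [-0.3  0.6 -3.1]
 turn [ 0.001  0.001 -0.003]
```

View pics/s9.png

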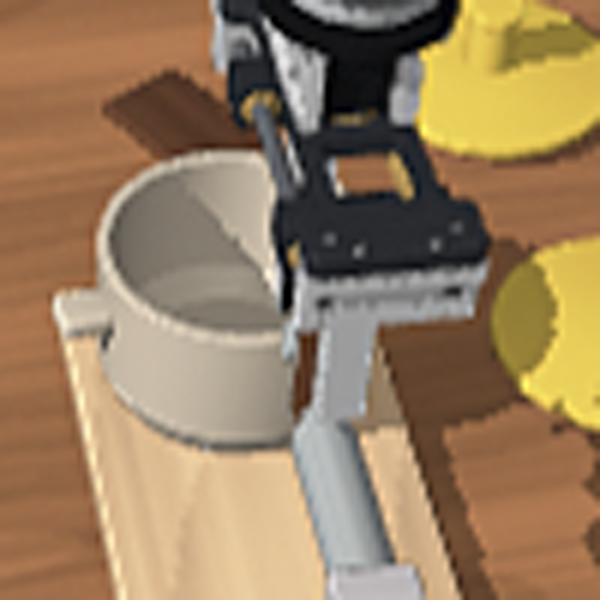

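Run:
```python
import pickle
from h import *
t,s=pickle.load(open("c0.pkl","rb"))
f=lambda P:(proj(s,P)-[330,200])*6
print("finger tip expected",f([.645,.094,.158]),f([.632,.095,.158]))
print("tube top at mouth",f([.621,.0957,.149]),"at .645",f([.645,.0935,.149]))
print("handle bottom/cap",f([.601,.0974,.15]),f([.601,.0974,.205]))
```

```text
finger tip expected [338.08399785 436.86700172] [330.39192835 413.98253297]
tube top at mouth [321.7405305  410.56582617] at .645 [334.91477355 452.69944676]
handle bottom/cap [310.92062064 374.64378695] [322.26261046 276.68470852]
```

The far finger's tip appears about 2 mm too far toward +y, at crop (342,415) where I expected about (335,420). I'll nudge it back, rise 3 mm and close.

>>> move_arm(
  rows="0 2 -3 0 0 0;0 0 0 0 0 0;0 0 0 0 0 0;0 0 0 0 0 0;0 0 0 0 0 0;0 0 0 0 0 0;0 0 0 0 0 0;0 0 0 0 0 0",
  grip=-1,
  newtons=30,
)

```text
time_s: 20.68
ee_pos: [0.6015, 0.0958, 0.2593]
eef_rot: [3.141, -0.001, -0.091]
force: [-0.6, -0.4, 0.2]
grip_width: 0.0207
```

```bash
python3 d.py .601 .0974 .180 -.088;python3 - <<'E'
from station import camera
from h import *
s=camera("scene");t=camera("top")
b=cv2.resize(s["color"][200:300,330:430],None,fx=6,fy=6,interpolation=cv2.INTER_CUBIC)
cv2.imwrite("pics/s10.png",b)
E
```

```text
t 20.675 ee [0.6015 0.0958 0.2593] rot [ 3.1407e+00 -9.0000e-04 -9.0600e-02] F [-0.59 -0.4   0.2 ] w 0.0207 
 tool delta mm [-0.6 -1.5  1.3]
 turn [ 0.001 -0.001 -0.003]
```

View pics/s10.png

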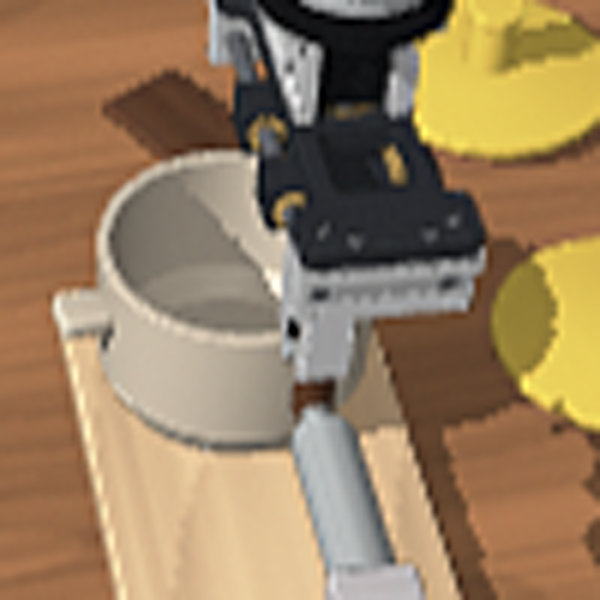

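The fingers are closed on the handle at crop (318,370), with an opening of 20.7 mm. Now pull along tool −x.

>>> move_arm(
  rows="-3 0 0 0 0 0;-6 0 0 0 0 0;-6 0 0 0 0 0;-6 0 0 0 0 0;-6 0 0 0 0 0;-6 0 0 0 0 0;-6 0 0 0 0 0;-6 0 0 0 0 0;-6 0 0 0 0 0;-6 0 0 0 0 0;-6 0 0 0 0 0;-5 0 0 0 0 0;0 0 0 0 0 0",
  newtons=40,
)

```text
time_s: 22.4
ee_pos: [0.5298, 0.103, 0.2593]
eef_rot: [-3.14, -0.009, -0.09]
force: [7.1, 0.5, -3.9]
grip_width: 0.0205
```

```bash
python3 d.py .5115 .1040 .180 -.088;python3 - <<'E'
from station import camera
from h import *
s=camera("scene")
b=cv2.resize(s["color"][200:300,330:430],None,fx=6,fy=6,interpolation=cv2.INTER_CUBIC)
cv2.imwrite("pics/s11.png",b)
E
```

```text
t 22.4 ee [0.5298 0.103  0.2593] rot [-3.1401 -0.0092 -0.0903] F [ 7.14  0.48 -3.89] w 0.0205 
 tool delta mm [-18.3   0.7   1.2]
 turn [-0.001 -0.009 -0.002]
```

View pics/s11.png

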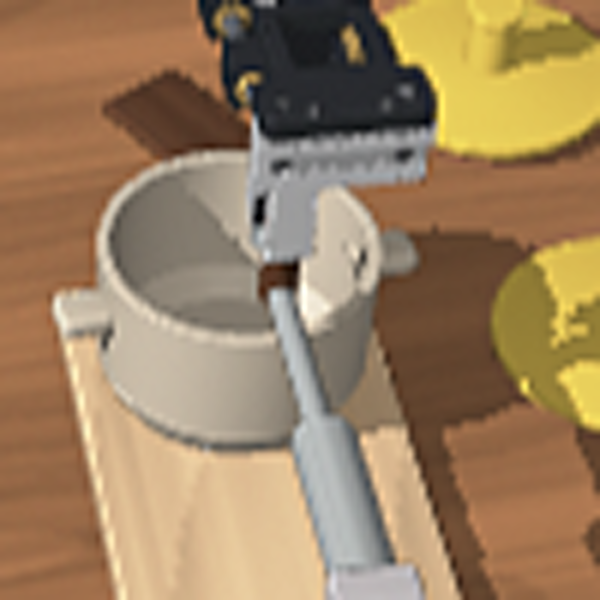

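The rod is out about 72 mm with 7.1 N on the tool and no ring showing yet, which is what I'd expect. Continue to about 90.

>>> move_arm(
  rows="-5 0 0 0 0 0;-5 0 0 0 0 0;-5 0 0 0 0 0;-3 0 0 0 0 0;0 0 0 0 0 0;0 0 0 0 0 0",
)

```text
time_s: 23.2
ee_pos: [0.5112, 0.1049, 0.2593]
eef_rot: [-3.139, -0.016, -0.09]
force: [9.0, 0.7, -4.5]
grip_width: 0.0208
```

```bash
python3 d.py .5115 .1040 .180 -.088;python3 - <<'E'
from station import camera
from h import *
s=camera("scene");t=camera("top")
b=cv2.resize(s["color"][230:290,355:405],None,fx=10,fy=10,interpolation=cv2.INTER_CUBIC)
cv2.imwrite("pics/s12.png",b)
E
```

```text
t 23.2 ee [0.5112 0.1049 0.2593] rot [-3.1387 -0.0159 -0.0904] F [ 8.95  0.72 -4.49] w 0.0208 
 tool delta mm [0.3 0.8 1.3]
 turn [-0.003 -0.016 -0.002]
```

View pics/s12.png

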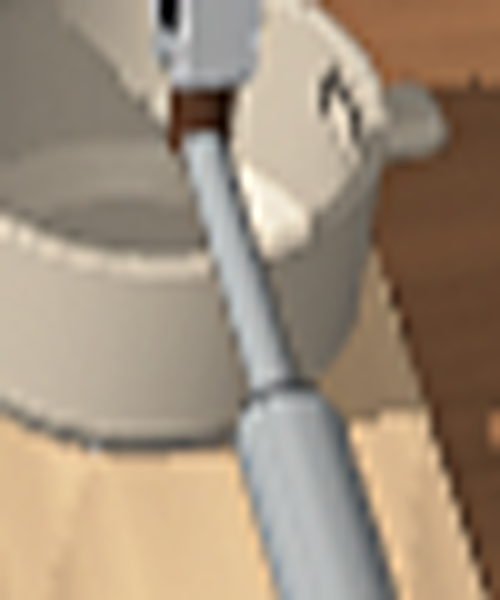

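Run:
```python
from station import camera
from h import *
t=camera("top");s=camera("scene")
a=cv2.resize(t["color"][185:285,230:330],None,fx=6,fy=6,interpolation=cv2.INTER_CUBIC)
cv2.imwrite("pics/t13.png",a)
b=cv2.resize(s["color"][255:285,370:400],None,fx=20,fy=20,interpolation=cv2.INTER_NEAREST)
cv2.imwrite("pics/s13.png",b)
for q in(.084,.09,.096):
    m=np.array([.6217,.0950])+0; g=np.array([-.9961,.088])
    for nm,o,z in(("ringrear",q-.09,.1455),("ringfront",q-.084,.1455),("mouthtop",0,.149)):
        P=[*(m+g*o),z]; print(q,nm,(proj(s,P)-[370,255])*20+10,(proj(t,P)-[230,185])*6)
```

```text
0.084 ringrear [287.30119482 338.16115101] [267.08362787 148.72679667]
0.084 ringfront [276.35774508 303.53518174] [266.2126071  161.30320186]
0.084 mouthtop [278.78261637 283.41490664] [265.70445328 160.24629226]
0.09 ringrear [276.35774508 303.53518174] [266.2126071  161.30320186]
0.09 ringfront [265.4868005  269.14267658] [265.3418941  173.88928657]
0.09 mouthtop [278.78261637 283.41490664] [265.70445328 160.24629226]
0.096 ringrear [265.4868005  269.14267658] [265.3418941  173.88928657]
0.096 ringfront [254.68768419 234.98141119] [264.47149977 186.48491459]
0.096 mouthtop [278.78261637 283.41490664] [265.70445328 160.24629226]
```

View pics/t13.png

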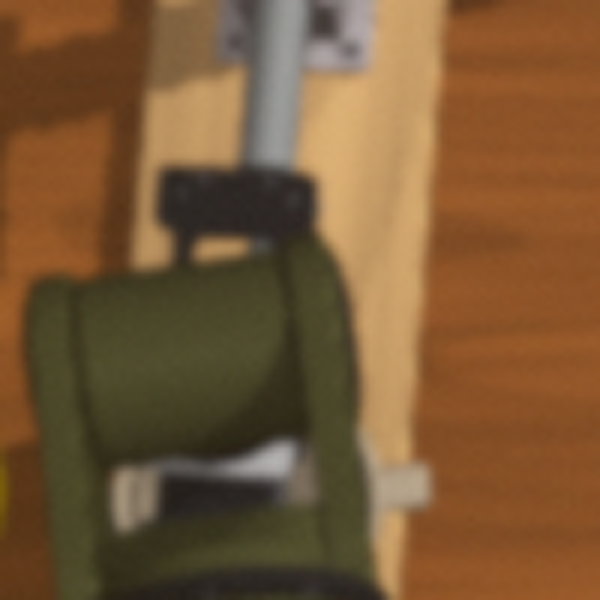

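View pics/s13.png

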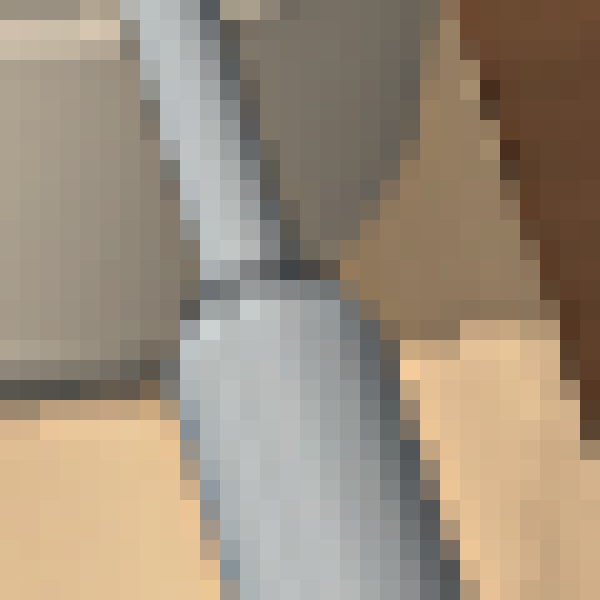

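The ring shows as a dark band about one pixel thick at the mouth (crop (275,280)). I predicted 0.7 px at 90 mm, none at 84 and 2.4 px at 96. A last check that pose, lid and pot are steady.

```bash
python3 d.py .5115 .1040 .180 -.088
python3 - <<'E'
from station import camera,sensors
from h import *
import pickle
t=camera("top");t0,_=pickle.load(open("c0.pkl","rb"))
im=t["color"][230:305,350:430];h=cv2.cvtColor(im,cv2.COLOR_BGR2HSV)
m=((h[...,1]<80)).astype(np.uint8)
m=cv2.morphologyEx(m,cv2.MORPH_OPEN,np.ones((3,3)))
k=cv2.convexHull(max(cv2.findContours(m,0,1)[0],key=cv2.contourArea))
(c,r)=cv2.minEnclosingCircle(k);print("lid",onz(t,(c[0]+350,c[1]+230),.026),r)
cv2.imwrite("pics/s14.png",camera("scene")["color"])
o=sensors.get_obs();print(o["ee_pos"],o["joint_vel"].round(4),o["time_s"])
E
```

```text
t 23.4 ee [0.5112 0.1049 0.2593] rot [-3.1387 -0.0158 -0.0904] F [ 9.35  1.2  -3.84] w 0.0206 
 tool delta mm [0.3 0.9 1.3]
 turn [-0.003 -0.016 -0.002]
lid [ 0.45711493 -0.24706144  0.026     ] 21.433191299438477
[0.51123366 0.10486376 0.25931832] [ 0.0001 -0.0013 -0.0001  0.0012 -0.0006  0.0008] 23.5
```

View pics/s14.png

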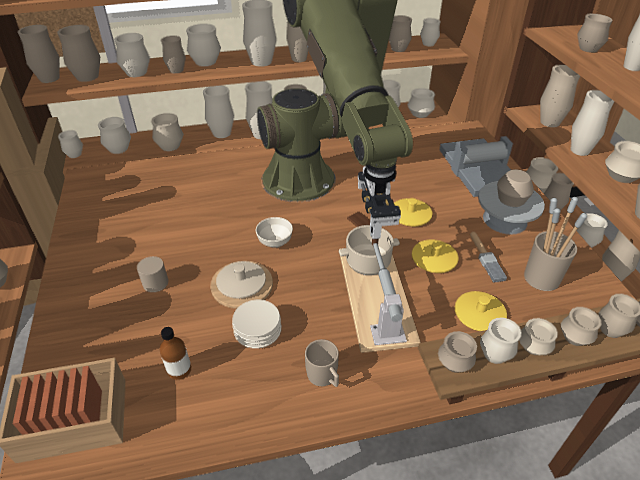

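The arm is holding still. The lid is on the bat at (241,278), the pot is in place at (370,250), and the other things are where they were. Handing in.

```bash
python3 -c "
from station import ctrl,sensors
print(ctrl.hand_in());o=sensors.get_obs();print(o['time_s'],o['ee_pos'],o['force'])"
```

```text
the job is handed in; nothing more can be done
None
the job is handed in; nothing more can be done
```

I lifted the pale lid off by its knob, set it on the bat and let go. Then I pulled the rod out until the ring mark showed at the tube's mouth, and handed in at about 23.5 s while still holding it against the spring. The hand-in gave no verdict.

- **Lid:** in the top view its centre is about 1.5 mm from the bat's centre. It looks level in the scene view.
- **Rod:** the tool travelled about 90 mm along the rod's line, and the pull read 9.0–9.4 N against 8.8 N expected. The ring appears as a dark line about one pixel thick at the mouth, as predicted for about 90 mm. The camera can't place it more finely than about 2 mm.
- **Holding still:** the pose did not change over the last checks.
- **Pot and bystanders:** they look unmoved in the last scene picture, but I did not measure them again.
- **Checks that disagreed:**
    - The scene-view circle fit for the bat failed (its mask took in other pale things), so I used the top view.
    - The finger openings on the knob (29 mm) and the handle (20.7 mm) suggest both were gripped by their caps, not their shafts.

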